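# Clear the reagent deck of the blood-typing analyser

## Task

Clear the loading deck at the end of the run: while the aluminium nest plate is still on its pins, put the three bottles that stand on the deck away upright, each in the grey holder of its own shape and size (wide round, slim round, square). Then lift the plate by its black handle straight up off the two pins, keeping it level, and lay it flat in the middle of the black rubber mat with its edges square to the mat's. Keep the bottles upright, and leave alone the spare slim bottle that stands on the bench.

Things in the scene. Friction and masses are not known exactly. Their poses are not given: they have to be found in the camera images.
- wide_mid (a point): Wide round bottle, amber glass, white screw cap, 90 mm tall; starts in a window of the nest plate, standing on the deck (underside 20 mm above the bench). Point: on its axis, half-way up (45 mm above its underside); z up. Body 44 mm in diameter up to 66 mm above its underside, cap 32 mm in diameter from 73 mm up; about 130 g.
- slim_mid (a point): Slim round bottle, amber glass, white screw cap, 90 mm tall; starts in a window of the nest plate, standing on the deck (underside 20 mm above the bench). Point: on its axis, half-way up (45 mm above its underside); z up. Body 30 mm in diameter up to 66 mm above its underside, cap 22 mm in diameter from 73 mm up; about 70 g. It is the one on the deck, not the like one on the bench.
- square_mid (a point): Square bottle, amber glass, white screw cap, 90 mm tall; starts in a window of the nest plate, standing on the deck (underside 20 mm above the bench). Point: on its axis, half-way up (45 mm above its underside); z up. Body 34 by 34 mm up to 70 mm above its underside, x and y square to its flat sides; cap 24 mm in diameter; about 100 g.
- holder_wide: Larger round grey dish fixed on the bench, for the wide bottle: inner diameter 66 mm, outer 74 mm, rim 12 mm above the bench, inner floor 4 mm above the bench. Origin on its axis at the bench.
- holder_slim: Smaller round grey dish fixed on the bench, for the slim bottle: inner diameter 46 mm, outer 54 mm, rim 12 mm and inner floor 4 mm above the bench. Origin on its axis at the bench.
- holder_square: Square grey tray fixed on the bench, for the square bottle: inside 58 by 58 mm, outside 66 by 66 mm, rim 12 mm and inner floor 4 mm above the bench. Origin at its centre at the bench; x and y along its sides.
- plate_grip (a point): Nest plate: aluminium, 164 x 164 x 6 mm, 280 g; four 58 mm square windows (centres at x, y = +-43 mm), one empty; upright black bar handle in its middle, 30 mm along x, 14 mm along y, 36 mm above the plate. Point: middle of the handle, 24 mm above the underside, 18 mm below the handle's top; z up. It starts with its underside 28 mm above the bench, on four rests, the pins in its 10.5 mm holes.
- deck: Loading deck: grey slab fixed on the bench, 184 x 184 mm, top 20 mm above the bench, with four rests 8 mm high near the corners and two upright steel pins, 8 mm in diameter, at x = 0, y = +-58 mm, tips 46 mm above the bench (12 mm above the plate's top). Origin under its centre at bench level; x and y along its sides.
- mat: Black rubber mat fixed on the bench, 204 by 204 mm, 4 mm thick, for the plate. Origin under its centre at the bench; x and y along its edges.
- spare_mid (a point): Spare slim bottle standing directly on the bench, not on the deck: same look as the slim bottle. To be left alone. The point is on its axis, 45 mm above the bench.

How it is judged:
By the outcome, as a careful person would: the job done as asked, in the order asked, and still so for the second after the job is handed in, with the robot touching nothing.
It also fails if it takes over 128 s, if anything falls off the work surface, if the arm or the gripper's body presses on something with over 40 N, if the wrist force passes 120 N, or if a joint passes its speed limit or range.

## Robot

A 6-joint arm with a two-finger parallel gripper is mounted at the origin on the work surface. World frame = base frame: x ahead of the robot, y to its left, z up, the work surface at z = 0. Lengths are in m, angles in rad, forces in N, time in s.
With the tool pointing down it reaches from about 0.4 to 0.825 m from the base axis. Payload 7 kg.
Tool frame: the origin (TCP) lies on the centre line of the jaws, within the pads' length; the fingertips stand tip_reach ahead of it and the grasp point (between the pads) is the TCP (tip_reach is the distance from the TCP to the fingertips, in m); z points along the fingers, y is the line along which they close (so a half turn about z gives the same grasp; the last joint's range is limited). The gripper opens to 88 mm and grips with 3 to 60 N. Pads are 19 mm wide; open, the fingers measure 130 mm over their backs; the gripper's body (78 mm by 193 mm) begins 47 mm behind the grasp point.
Start: joints at [1.402, 0.359, 0.012, 0, -1.224, -0.288], TCP at [0.298, 0.606, 0.246] pointing down, gripper open.
Joint ranges: [-3.07, 3.07], [-1.43, 2.12], [-1.02, 1.25], [-3.03, 1.67], [-3.05, -0], [-3.03, 3.03]. Speed limits (rad/s): [2.39, 2.39, 3.01, 3.14, 3.14, 3.14].

## Interface

Orientations are given as [roll, pitch, yaw] about the fixed x, y, z axes, in that order (R = Rz(yaw) Ry(pitch) Rx(roll)).
In Python, from station import get_state, grab_frame, calibration, job_done, find_in, mark_of, tip_reach gives the robot as it stands.
- The arm moves only by the shell command python3 -m handwheel 'ROWS' [OPENING] [FORCE]. ROWS is JSON, a list of rows, each an object with "delta_pos": the shift along the world's x, y, z in units of 30 mm (1.0 is 30 mm), a list of three; "dr": the turn, a rotation vector about the world's x, y, z in degrees, a list of three. In form: [{"delta_pos": [tx, ty, tz], "dr": [rx, ry, rz]}, ...]. A call has 1 to 10 rows; each row shifts and turns the commanded pose from where the row before left it; what a row does not reach is not made up. A row lasts 1/10 s, in which the tool goes at most 50 mm and 8.59 degrees, less where a joint would pass 70% of its speed; a pose out of reach is approached as far as the arm can. A call is refused whole if a number of a shift passes 1 or a number of a turn 8.59, either way. A call with a gripper value outside its range is refused whole. OPENING is the closure, from -1 (fully open) to 1 (shut), set as the call begins (- or left out, the last holds). The fingers move at their own pace and stop on an object; FORCE is the grip in N (left out, the last holds). Time passes only in rows, so rows that do not move let the fingers close. It gives the time, the measured TCP pose, the force, the opening and the grip force at its end, in the units of the state.
- get_state(): the state, without advancing time (a new reading comes with each control period).
- grab_frame(name): name is "scene" or "top" or "wrist"; returns the picture (420x560x3 uint8, red, green, blue); there is no depth.
- calibration(name): a dict with "fx", "fy", "cx", "cy" (pixels), "extrinsics" (4x4, takes a point from world to camera coordinates). Camera axes: x right, y down, z forward; pixel columns grow to the right and rows downward; lengths in m; the calibration is good to about 2 mm. A picture is of the moment at which its call begins: read the wrist's pose just before it. calibration takes no time and is no camera call; for the wrist camera it gives the pose at the moment of the call.
- job_done(): hands the job in; it is judged then, once.
Trained networks look in the newest picture that a camera, given by its name, has taken for a name from the list of things; names that differ only in an ending like _2 or _b are one class to them, and where a whole thing is asked for, a point or a joint stands for the part that bears it (a point fixed in the world has none). Each returns a list of dicts, best first, with "conf" (0 to 1); they miss things now and then, are a little off and sometimes report something else, mostly with a low value. They report only what shows in the picture. A call takes as long as a camera call.
- find_in(camera, query): "location" ([column, row] in pixels, amid what is visible of it).
- mark_of(camera, query): "location" ([column, row] in pixels: a listed point, or the origin of a listed thing).
The state is a dict: "t": time; "q": joint angles; "qd": joint speeds; "joint_efforts": joint torques, N m; "eef_pos": TCP position; "ee_rot": TCP orientation; "force": force on the tool from outside, world axes, zero at the start; "moment": the same for the moment, N m; "width": finger opening in m; "gripper_force": force on a finger pad.
Only numpy, scipy, OpenCV 4.12 (cv2) and the standard library are available. Lean on these libraries where they do the work, as an engineer would, in place of code of your own. Each camera call takes 0.05 s, during which the arm holds its last target. There are 200 camera calls.

## Working session

There is one attempt and no reset: what is moved stays moved. The work goes in short steps, Python scripts to look and compute and a shell command to move; the robot and the scene stay as the last step left them, time stands still between calls to the robot, and variables do not carry over. Pictures are saved under pics/ and viewed, at most 16 in all, crops included, and the job is handed in when it is done.

```bash
mkdir -p pics; ls; cat > h.py <<'E'
import numpy as np, cv2, json
from station import *
def snap(c,f=None):
    im=grab_frame(c)
    if f: cv2.imwrite('pics/'+f,im[:,:,::-1])
    return im
def ray(c,uv,z,cal=None):
    k=cal or calibration(c); E=np.array(k["extrinsics"]); R,t=E[:3,:3],E[:3,3]
    d=R.T@np.array([(uv[0]-k["cx"])/k["fx"],(uv[1]-k["cy"])/k["fy"],1]); o=-R.T@t
    return o+d*(z-o[2])/d[2]
def proj(c,p,cal=None):
    k=cal or calibration(c); E=np.array(k["extrinsics"]); q=E[:3,:3]@np.array(p)+E[:3,3]
    return np.array([k["fx"]*q[0]/q[2]+k["cx"],k["fy"]*q[1]/q[2]+k["cy"]])
Z=dict(wide_mid=.065,slim_mid=.065,square_mid=.065,spare_mid=.045,holder_wide=0,holder_slim=0,holder_square=0,plate_grip=.052,deck=0,mat=0)
def marks(c,names=Z):
    for n in names:
        for r in mark_of(c,n)[:3]:
            if r["conf"]>.2: print(c,n,round(r["conf"],2),np.round(r["location"],1),np.round(ray(c,r["location"],Z[n])[:2],4))
E
python3 - <<'E'
from h import *
s=get_state(); print({k:np.round(v,3).tolist() for k,v in s.items()}, tip_reach if not callable(tip_reach) else tip_reach())
for c in("top","scene"):
    snap(c,c+'0.png')
    marks(c)
    k=calibration(c);E=np.array(k["extrinsics"]);print(-E[:3,:3].T@E[:3,3],E[2,:3],k["fx"])
E
```

```text
pics
{'t': 0.0, 'q': [1.402, 0.359, 0.011, -0.0, -1.224, -0.288], 'qd': [-0.0, 0.0, 0.001, 0.001, -0.001, 0.0], 'joint_efforts': [-0.001, -58.272, 29.305, 6.998, 0.007, -0.0], 'eef_pos': [0.298, 0.605, 0.245], 'ee_rot': [3.14, -0.0, -0.457], 'force': [-0.195, 0.893, -0.749], 'moment': [0.002, -0.039, 0.077], 'gripper_force': 0.0, 'width': 0.088} 0.019
top wide_mid 0.64 [141.8 267. ] [0.4655 0.332 ]
top slim_mid 0.66 [132.9 236. ] [0.5471 0.3479]
top square_mid 0.87 [169.8 256.2] [0.4815 0.2601]
top spare_mid 0.79 [394.6 147.7] [ 0.6835 -0.3697]
top holder_wide 0.79 [364.3 233.4] [ 0.4697 -0.2516]
top holder_wide 0.3 [396.1 149. ] [ 0.6938 -0.3897]
top holder_slim 0.88 [395.1 208.5] [ 0.5245 -0.3494]
top holder_slim 0.27 [139.1 267.3] [0.4732 0.3608]
top holder_square 0.65 [349.8 190.4] [ 0.5945 -0.2357]
top plate_grip 0.82 [152.6 246.3] [0.5152 0.3046]
top deck 0.79 [166.1 248.7] [0.5116 0.2849]
top mat 0.58 [276.2 202.1] [ 0.5931 -0.028 ]
[0.35193979 0.00281543 1.05435062] [ 0.20520429 -0.0353256  -0.97808144] 391.05096276862713
scene wide_mid 0.6 [441.3 231.8] [0.4674 0.3483]
scene slim_mid 0.9 [437.4 262.7] [0.5571 0.3557]
scene square_mid 0.83 [401.3 220.9] [0.4726 0.2557]
scene spare_mid 0.63 [138.4 210.7] [ 0.6851 -0.3495]
scene holder_wide 0.91 [221.6 180.5] [ 0.4739 -0.2335]
scene holder_slim 0.66 [174.3 180.6] [ 0.5271 -0.3539]
scene holder_square 0.9 [201.6 210.8] [ 0.5919 -0.2295]
scene plate_grip 0.71 [415.9 245.6] [0.5197 0.3036]
scene deck 0.94 [413.7 252.6] [0.5007 0.3072]
scene mat 0.78 [277.2 241.6] [ 0.6033 -0.0085]
[1.18022047 0.24024538 0.87289536] [-0.58262193 -0.26051837 -0.76985834] 433.9811543048903
```

View pics/top0.png

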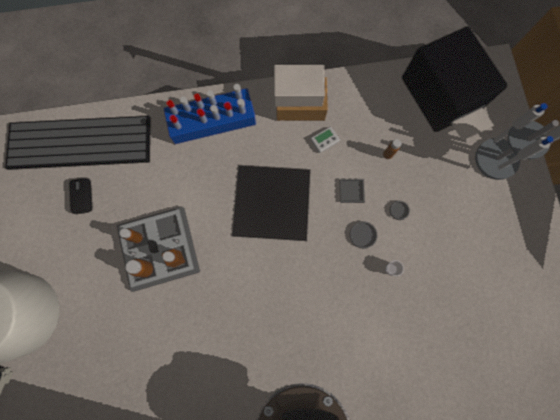

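View pics/scene0.png

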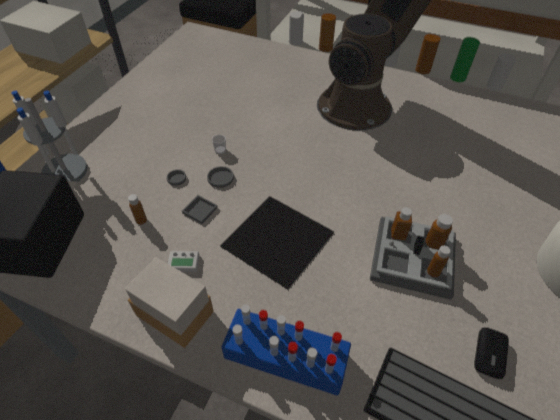

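Top view: deck near (157,248), tilted ~13°, with slim top left (132,236), wide bottom left (140,268), square bottom right (173,258) and the empty window top right. The mat is at (272,203), holders at (361,235), (398,210) and (350,190), and the spare at (392,149). The scene view agrees. I'll move above the deck for a close look.

```bash
python3 -m handwheel '[{"delta_pos":[0.7,-1,0.2],"dr":[0,0,3.9]},{"delta_pos":[0.7,-1,0.2],"dr":[0,0,3.9]},{"delta_pos":[0.7,-1,0.2],"dr":[0,0,3.9]},{"delta_pos":[0.7,-1,0.2],"dr":[0,0,3.9]},{"delta_pos":[0.7,-1,0.2],"dr":[0,0,3.9]},{"delta_pos":[0.7,-1,0.2],"dr":[0,0,3.9]},{"delta_pos":[0.7,-1,0.2],"dr":[0,0,3.9]},{"delta_pos":[0.7,-1,0.2],"dr":[0,0,3.9]},{"delta_pos":[0.7,-1,0.2],"dr":[0,0,3.9]},{"delta_pos":[0.7,-1,0.2],"dr":[0,0,3.9]}]' -0.3
python3 -m handwheel '[{"delta_pos":[0,0,0],"dr":[0,0,0]},{"delta_pos":[0,0,0],"dr":[0,0,0]}]'
python3 - <<'E'
from h import *
s=get_state();print(s["eef_pos"],s["ee_rot"],s["width"])
snap("wrist","w1.png"); marks("wrist",["wide_mid","slim_mid","square_mid","plate_grip","deck"])
k=calibration("wrist");E=np.array(k["extrinsics"]);print(-E[:3,:3].T@E[:3,3],E[2,:3],k["fx"])
E
```

```text
t: 2.1
eef_pos: [0.5084, 0.3044, 0.3061]
ee_rot: [-3.141, -0.0, 0.227]
force: [0.0, -0.3, 0.3]
width: 0.0569
gripper_force: 0.0
t: 2.3
eef_pos: [0.5082, 0.305, 0.3057]
ee_rot: [-3.141, -0.0, 0.221]
force: [0.5, -0.2, -0.2]
width: 0.0573
gripper_force: 0.0
[0.50817381 0.30503525 0.30573982] [-3.14117590e+00 -3.09563865e-04  2.21435749e-01] 0.05731895388718196
wrist wide_mid 0.84 [242.2 207.9] [0.4601 0.3424]
wrist slim_mid 0.8 [245.5 132.4] [0.5486 0.356 ]
wrist slim_mid 0.23 [311.7 212.4] [0.4732 0.259 ]
wrist square_mid 0.73 [314.  214.7] [0.4709 0.2557]
wrist square_mid 0.43 [281.9 168.2] [0.5178 0.3066]
wrist plate_grip 0.66 [281.4 170. ] [0.5135 0.3062]
[0.57816669 0.32322552 0.44531423] [-0.26796444 -0.06193694 -0.96143584] 326.7925297767564
```

View pics/w1.png

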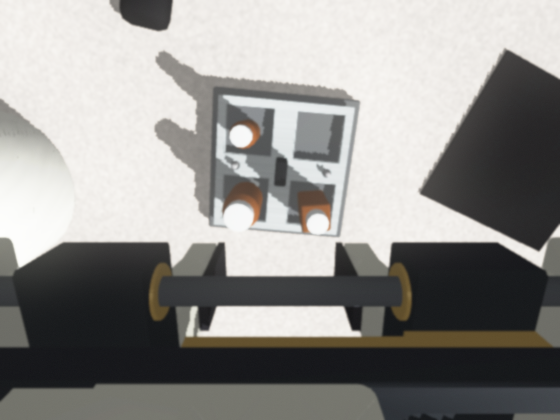

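```bash
python3 - <<'E'
import cv2
im=cv2.imread('pics/w1.png')[75:255,195:375]; cv2.imwrite('pics/w1c.png',cv2.resize(im,(600,600),interpolation=cv2.INTER_CUBIC))
E
```

```text
(no output)
```

View pics/w1c.png

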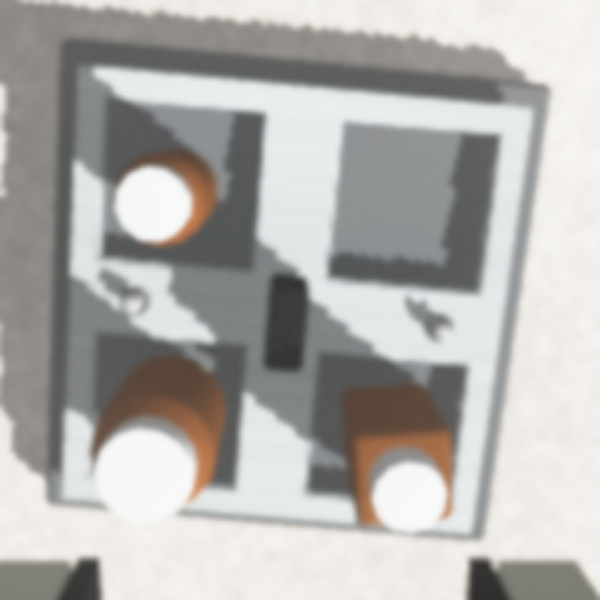

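```bash
python3 - <<'E'
from h import *
P=lambda u,v,z:ray("wrist",(195+u*.3-.35,75+v*.3-.35),z)[:2]
# plate fit: local pts -> world (rigid)
L=[];W=[]
def add(cx,cy,pts):
    for (sx,sy),p in pts.items(): L.append((cx+sx*.029,cy+sy*.029)); W.append(P(*p,.034))
a=.043
add(a,-a,{(1,1):(345,122),(1,-1):(500,137),(-1,-1):(480,292),(-1,1):(330,277)})
add(a,a,{(1,1):(108,98),(1,-1):(265,113),(-1,1):(103,257),(-1,-1):(252,270)})
add(-a,a,{(-1,-1):(235,490),(1,-1):(246,345)}); add(-a,-a,{(1,1):(318,352),(1,-1):(468,366),(-1,1):(305,493)})
L=np.array(L);W=np.array(W)
l=L-L.mean(0);w=W-W.mean(0)
th=np.arctan2((l[:,0]*w[:,1]-l[:,1]*w[:,0]).sum(),(l*w).sum());c,s=np.cos(th),np.sin(th);R=np.array([[c,-s],[s,c]])
t=W.mean(0)-R@L.mean(0);print("plate",t,np.degrees(th),"res",np.abs(W-L@R.T-t).max())
print("handle top",P(287,290,.07))
f=lambda A,B:np.degrees(np.arctan2(*(A-B)[::1]*[1,1]))
A,B=P(357,437,.09),P(450,432,.09);print("sq front",A,B,np.linalg.norm(A-B),np.degrees(np.arctan2(-(A-B)[0],(A-B)[1])))
A,B=P(345,392,.09),P(420,387,.09);print("sq rear",A,B,np.linalg.norm(A-B),np.degrees(np.arctan2(-(A-B)[0],(A-B)[1])))
for n,p in dict(wide=(146,470),slim=(153,203),square=(409,493)).items(): print(n,"cap",P(*p,.110), "centre in window", t)
E
```

```text
plate [0.51233415 0.30674323] 7.540889269736279 res 0.0013655269125144587
handle top [0.52572932 0.30986863]
sq front [0.48517984 0.27625988] [0.49391515 0.24597569] 0.03151885450817535 16.0899189527901
sq rear [0.49950481 0.28396368] [0.50677613 0.25989772] 0.025140461460056926 16.811747356323686
wide cap [0.4644705 0.3426333] centre in window [0.51233415 0.30674323]
slim cap [0.54789569 0.35655675] centre in window [0.51233415 0.30674323]
square cap [0.47582302 0.25787431] centre in window [0.51233415 0.30674323]
```

The close view shows the plate turned 7.5°, centred near (0.512, 0.307), with the handle at crop (287,320). The square bottle is turned about 16°. I'll take the square one first.

```bash
python3 -m handwheel '[{"delta_pos":[-0.36,-0.52,-0.9],"dr":[0,0,1.2]},{"delta_pos":[-0.36,-0.52,-0.9],"dr":[0,0,1.2]},{"delta_pos":[-0.36,-0.52,-0.9],"dr":[0,0,1.2]},{"delta_pos":[0,0,-0.9],"dr":[0,0,0]},{"delta_pos":[0,0,-0.5],"dr":[0,0,0]},{"delta_pos":[0,0,0],"dr":[0,0,0]},{"delta_pos":[0,0,0],"dr":[0,0,0]}]'
python3 - <<'E'
from h import *
s=get_state();print(s["eef_pos"],s["ee_rot"],s["width"])
snap("wrist","w2.png"); marks("wrist",["wide_mid","slim_mid","square_mid"])
E
```

```text
t: 3.3
eef_pos: [0.4754, 0.2595, 0.183]
ee_rot: [3.141, -0.0, 0.288]
force: [-0.1, 0.2, 0.9]
width: 0.057
gripper_force: 0.0
[0.4754461  0.25951763 0.18300575] [ 3.14126521e+00 -1.94708300e-04  2.87632803e-01] 0.05699697268960698
wrist wide_mid 0.7 [179.5 193.2] [0.4623 0.3414]
wrist slim_mid 0.78 [183.2  79.3] [0.5484 0.3563]
wrist square_mid 0.82 [284.3 210.1] [0.4726 0.2553]
```

View pics/w2.png

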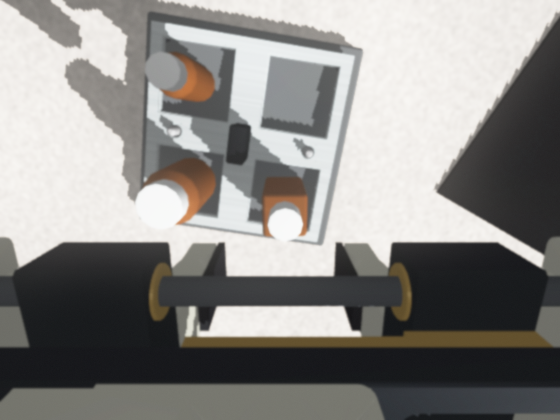

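The square bottle (285,205) lines up with the jaws, so I'll descend and grip.

```bash
python3 -m handwheel '[{"delta_pos":[-0.05,-0.12,-0.6],"dr":[0,0,0]},{"delta_pos":[0,0,-0.6],"dr":[0,0,0]},{"delta_pos":[0,0,-0.6],"dr":[0,0,0]},{"delta_pos":[0,0,-0.6],"dr":[0,0,0]},{"delta_pos":[0,0,-0.6],"dr":[0,0,0]},{"delta_pos":[0,0,-0.4],"dr":[0,0,0]},{"delta_pos":[0,0,-0.3],"dr":[0,0,0]},{"delta_pos":[0,0,0],"dr":[0,0,0]},{"delta_pos":[0,0,0],"dr":[0,0,0]}]'
python3 -m handwheel '[{"delta_pos":[0,0,0],"dr":[0,0,0]},{"delta_pos":[0,0,0],"dr":[0,0,0]},{"delta_pos":[0,0,0],"dr":[0,0,0]},{"delta_pos":[0,0,0],"dr":[0,0,0]},{"delta_pos":[0,0,0],"dr":[0,0,0]},{"delta_pos":[0,0,0],"dr":[0,0,0]},{"delta_pos":[0,0,0],"dr":[0,0,0]},{"delta_pos":[0,0,0],"dr":[0,0,0]}]' 0.6 20
```

```text
t: 4.4
eef_pos: [0.4742, 0.2556, 0.072]
ee_rot: [-3.142, -0.001, 0.287]
force: [-0.3, -0.6, 1.1]
width: 0.0566
gripper_force: 0.0
t: 5.2
eef_pos: [0.474, 0.2555, 0.0719]
ee_rot: [-3.141, -0.0, 0.287]
force: [-1.6, 0.1, 5.6]
width: 0.0341
gripper_force: 20.0
```

```bash
python3 -m handwheel '[{"delta_pos":[0,0,0.4],"dr":[0,0,0]},{"delta_pos":[0,0,0.8],"dr":[0,0,0]},{"delta_pos":[0,0,1],"dr":[0,0,0]},{"delta_pos":[0,0,1],"dr":[0,0,0]},{"delta_pos":[0,-0.5,1],"dr":[0,0,0]},{"delta_pos":[0.1,-0.8,0.8],"dr":[0,0,0]},{"delta_pos":[0.1,-1,0.5],"dr":[0,0,0]},{"delta_pos":[0.1,-1,0],"dr":[0,0,0]},{"delta_pos":[0.1,-1,0],"dr":[0,0,0]},{"delta_pos":[0.1,-1,0],"dr":[0,0,0]}]'
python3 -m handwheel '[{"delta_pos":[0.1,-1,0],"dr":[0,0,-1.6]},{"delta_pos":[0.1,-1,0],"dr":[0,0,-1.6]},{"delta_pos":[0.1,-1,0],"dr":[0,0,-1.6]},{"delta_pos":[0.1,-1,0],"dr":[0,0,-1.6]},{"delta_pos":[0.1,-1,0],"dr":[0,0,-1.6]},{"delta_pos":[0,-1,0],"dr":[0,0,-1.6]},{"delta_pos":[0,-1,0],"dr":[0,0,-1.6]},{"delta_pos":[0,-1,0],"dr":[0,0,-1.6]},{"delta_pos":[0,-1,0],"dr":[0,0,-1.6]},{"delta_pos":[0,-1,0],"dr":[0,0,-1.6]}]'
python3 -m handwheel '[{"delta_pos":[0,-0.8,0],"dr":[0,0,0]},{"delta_pos":[0,-0.5,0],"dr":[0,0,0]},{"delta_pos":[0,0,0],"dr":[0,0,0]},{"delta_pos":[0,0,0],"dr":[0,0,0]}]'
python3 - <<'E'
from h import *
s=get_state();print(s["eef_pos"],s["ee_rot"],s["width"])
snap("wrist","w3.png"); marks("wrist",["holder_wide","holder_slim","holder_square","spare_mid","square_mid"])
E
```

```text
t: 6.2
eef_pos: [0.4884, 0.0951, 0.2372]
ee_rot: [-3.141, -0.0, 0.287]
force: [0.1, 0.1, -0.9]
width: 0.0339
gripper_force: 20.0
t: 7.2
eef_pos: [0.5033, -0.2048, 0.237]
ee_rot: [-3.141, 0.0, 0.006]
force: [0.1, 1.2, -2.0]
width: 0.0337
gripper_force: 20.0
t: 7.6
eef_pos: [0.5036, -0.2425, 0.2365]
ee_rot: [-3.141, 0.0, 0.007]
force: [0.4, -0.7, -1.2]
width: 0.0338
gripper_force: 20.0
[ 0.50357172 -0.24248787  0.23653329] [-3.14124206e+00  3.27517014e-04  6.71477816e-03] 0.033763618046721795
wrist holder_wide 0.6 [280.2 207.4] [ 0.4675 -0.2427]
wrist holder_slim 0.78 [379.7 166. ] [ 0.5185 -0.3574]
wrist holder_square 0.97 [276.   96.2] [ 0.5942 -0.2369]
wrist square_mid 0.66 [279.8 266.5] [ 0.4221 -0.2427]
```

View pics/w3.png

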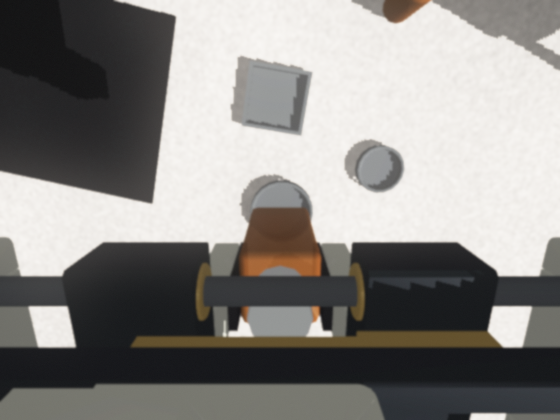

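The view shows the square tray at (275,96), turned about −11°, the slim dish at (378,166) and the wide dish at (280,207), part-hidden. I'll place the square bottle.

```bash
python3 -m handwheel '[{"delta_pos":[0.5,0.03,-0.3],"dr":[0,0,-1.6]},{"delta_pos":[0.7,0.03,-0.6],"dr":[0,0,-1.6]},{"delta_pos":[0.7,0.03,-0.6],"dr":[0,0,-1.6]},{"delta_pos":[0.6,0.03,-0.6],"dr":[0,0,-1.6]},{"delta_pos":[0.4,0.03,-0.6],"dr":[0,0,-1.6]},{"delta_pos":[0.1,0.03,-0.6],"dr":[0,0,-1.6]},{"delta_pos":[0,0,-0.6],"dr":[0,0,-1.6]},{"delta_pos":[0,0,-0.6],"dr":[0,0,0]},{"delta_pos":[0,0,-0.6],"dr":[0,0,0]},{"delta_pos":[0,0,-0.4],"dr":[0,0,0]}]'
python3 -m handwheel '[{"delta_pos":[0,0,-0.15],"dr":[0,0,0]},{"delta_pos":[0,0,-0.15],"dr":[0,0,0]},{"delta_pos":[0,0,-0.1],"dr":[0,0,0]},{"delta_pos":[0,0,0],"dr":[0,0,0]},{"delta_pos":[0,0,0],"dr":[0,0,0]}]'
```

```text
t: 8.9
eef_pos: [0.5934, -0.2367, 0.0702]
ee_rot: [3.142, 0.001, -0.188]
force: [-0.2, -0.7, -1.2]
width: 0.0339
gripper_force: 20.0
t: 9.4
eef_pos: [0.5941, -0.2373, 0.0601]
ee_rot: [3.142, -0.001, -0.188]
force: [-0.4, -0.8, -1.2]
width: 0.0339
gripper_force: 20.0
```

```bash
python3 -m handwheel '[{"delta_pos":[0,0,-0.06],"dr":[0,0,0]},{"delta_pos":[0,0,-0.06],"dr":[0,0,0]},{"delta_pos":[0,0,-0.03],"dr":[0,0,0]},{"delta_pos":[0,0,0],"dr":[0,0,0]},{"delta_pos":[0,0,0],"dr":[0,0,0]}]'
python3 -m handwheel '[{"delta_pos":[0,0,0],"dr":[0,0,0]},{"delta_pos":[0,0,0],"dr":[0,0,0]},{"delta_pos":[0,0,0],"dr":[0,0,0]},{"delta_pos":[0,0,0],"dr":[0,0,0]},{"delta_pos":[0,0,0],"dr":[0,0,0]}]' -0.3
python3 -m handwheel '[{"delta_pos":[0,0,0.5],"dr":[0,0,0]},{"delta_pos":[0,0,1],"dr":[0,0,0]},{"delta_pos":[0,0,1],"dr":[0,0,0]},{"delta_pos":[0,0,1],"dr":[0,0,0]},{"delta_pos":[0,0.5,1],"dr":[0,0,0]},{"delta_pos":[-0.1,0.8,0.5],"dr":[0,0,0]}]'
python3 - <<'E'
from h import *
snap("wrist","w4.png"); marks("wrist",["holder_wide","holder_slim","holder_square","square_mid"])
E
```

```text
t: 9.9
eef_pos: [0.5941, -0.2373, 0.056]
ee_rot: [3.141, -0.001, -0.188]
force: [-1.5, 1.0, 5.3]
width: 0.034
gripper_force: 20.0
t: 10.4
eef_pos: [0.5938, -0.2373, 0.055]
ee_rot: [3.142, 0.0, -0.188]
force: [-0.0, -0.3, -0.4]
width: 0.0567
gripper_force: 0.0
t: 11.0
eef_pos: [0.5919, -0.199, 0.2079]
ee_rot: [3.141, -0.004, -0.189]
force: [0.4, 0.9, -0.4]
width: 0.0571
gripper_force: 0.0
wrist holder_wide 0.69 [338.3 278.8] [ 0.4666 -0.2435]
wrist holder_slim 0.65 [432.1 223.4] [ 0.515  -0.3566]
wrist square_mid 0.96 [319.4 185.6] [ 0.5954 -0.2346]
wrist square_mid 0.3 [338.  280.2] [ 0.5012 -0.2378]
```

View pics/w4.png

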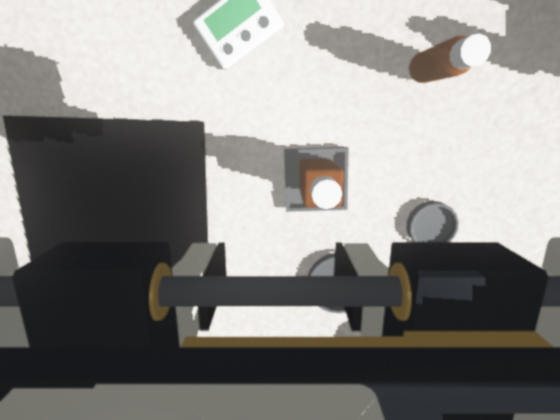

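The square bottle stands upright in its tray at (320,185). Next is the wide bottle, looking at the mat on the way.

```bash
python3 -m handwheel '[{"delta_pos":[-0.2,0.8,0.4],"dr":[0,0,2.3]},{"delta_pos":[-0.2,0.8,0.4],"dr":[0,0,2.3]},{"delta_pos":[-0.2,0.8,0.4],"dr":[0,0,2.3]},{"delta_pos":[-0.2,0.8,0.4],"dr":[0,0,2.3]},{"delta_pos":[-0.2,0.8,0.4],"dr":[0,0,2.3]},{"delta_pos":[-0.2,0.8,0.4],"dr":[0,0,2.3]},{"delta_pos":[-0.2,0.8,0.4],"dr":[0,0,2.3]},{"delta_pos":[-0.2,0.5,0.2],"dr":[0,0,2.3]},{"delta_pos":[0,0,0],"dr":[0,0,0]},{"delta_pos":[0,0,0],"dr":[0,0,0]}]'
python3 - <<'E'
from h import *
im=snap("wrist","w5.png"); marks("wrist",["mat"])
k=calibration("wrist")
m=(im.max(2)<60).astype(np.uint8); m[238:]=0
n,lab,st,_=cv2.connectedComponentsWithStats(m); i=1+st[1:,4].argmax(); print(st[i])
c,_=cv2.findContours((lab==i).astype(np.uint8),0,2); c=max(c,key=len)[:,0,:]
for e in (.02,.03):
    ap=cv2.approxPolyDP(c.reshape(-1,1,2),e*cv2.arcLength(c.reshape(-1,1,2),True),True)[:,0]
    print(ap.tolist())
W=np.array([ray("wrist",p,.004,k)[:2]*1000 for p in ap],np.float32); print(W)
E
```

```text
t: 12.25
eef_pos: [0.5427, -0.0155, 0.2941]
ee_rot: [3.141, 0.001, 0.133]
force: [0.6, 0.5, -0.1]
width: 0.0571
gripper_force: 0.0
wrist mat 0.87 [289.2 131.5] [ 0.5929 -0.0216]
[  219    52   146   145 15217]
[[249, 55], [225, 159], [315, 193], [360, 97], [297, 57]]
[[249, 55], [225, 159], [315, 193], [360, 97]]
[[ 676.05927   39.20341]
 [ 547.08936   57.21249]
 [ 517.23615  -67.41607]
 [ 646.37476 -103.28591]]
```

View pics/w5.png

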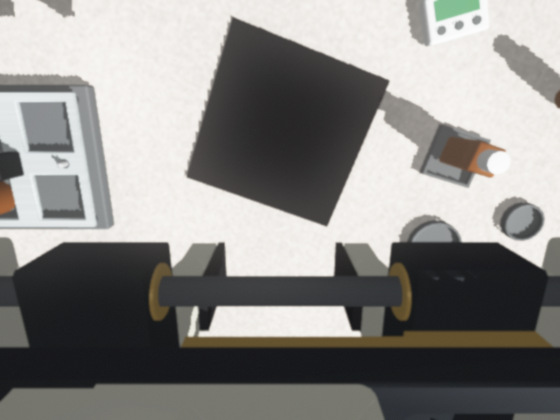

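The whole mat is in view, with corners near (232,17), (388,80), (328,226) and (187,177). I'll fit it with a better threshold.

```bash
python3 - <<'E'
from h import *
k=calibration("wrist"); im=cv2.imread('pics/w5.png')
m=(im.max(2)<110).astype(np.uint8)*255; m[236:]=0; m=cv2.morphologyEx(m,cv2.MORPH_OPEN,np.ones((19,19)))
n,lab,st,_=cv2.connectedComponentsWithStats(m); i=lab[120,285]; print(st[i])
c,_=cv2.findContours((lab==i).astype(np.uint8),0,1); c=max(c,key=len)[:,0,:]
W=np.array([ray("wrist",p,.004,k)[:2]*1000 for p in c],np.float32); print(cv2.minAreaRect(W))
ap=np.array([(232,17),(388,80),(328,226),(187,177)]); A=np.array([ray("wrist",p,.004,k)[:2]*1000 for p in ap],np.float32)
print(A,A.mean(0),cv2.minAreaRect(A)); d=A-np.roll(A,1,0); print(np.degrees(np.arctan2(d[:,1],d[:,0]))%90)
E
```

```text
[  191    25   192   195 25367]
((593.8834228515625, -14.383544921875), (204.118408203125, 201.47821044921875), 77.35606384277344)
[[ 714.15894    63.293427]
 [ 670.44293  -133.53966 ]
 [ 472.92136   -92.98035 ]
 [ 516.5063    105.4108  ]] [593.5074   -14.453945] ((593.5401000976562, -14.84344482421875), (204.39727783203125, 202.08616638183594), 77.60941314697266)
[77.97088 77.47805 78.3961  77.60941]
```

```bash
python3 -m handwheel '[{"delta_pos":[-0.27,1,-0.2],"dr":[0,0,0]},{"delta_pos":[-0.27,1,-0.2],"dr":[0,0,0]},{"delta_pos":[-0.27,1,-0.2],"dr":[0,0,0]},{"delta_pos":[-0.27,1,-0.2],"dr":[0,0,0]},{"delta_pos":[-0.27,1,-0.2],"dr":[0,0,0]},{"delta_pos":[-0.27,1,-0.2],"dr":[0,0,0]},{"delta_pos":[-0.27,1,-0.2],"dr":[0,0,0]},{"delta_pos":[-0.27,1,-0.2],"dr":[0,0,0]},{"delta_pos":[-0.27,1,-0.2],"dr":[0,0,0]},{"delta_pos":[-0.27,1,-0.2],"dr":[0,0,0]}]' -0.42
python3 -m handwheel '[{"delta_pos":[0,1,-0.4],"dr":[0,0,0]},{"delta_pos":[0,0.9,-0.4],"dr":[0,0,0]},{"delta_pos":[0,0,-0.4],"dr":[0,0,0]},{"delta_pos":[0,0,0],"dr":[0,0,0]},{"delta_pos":[0,0,0],"dr":[0,0,0]}]'
python3 - <<'E'
from h import *
snap("wrist","w6.png"); marks("wrist",["wide_mid","slim_mid","plate_grip"])
s=get_state();print(s["eef_pos"],s["ee_rot"],s["width"])
E
```

```text
t: 13.35
eef_pos: [0.4618, 0.2851, 0.2341]
ee_rot: [3.141, 0.001, 0.131]
force: [0.4, -0.0, 1.2]
width: 0.0623
gripper_force: 0.0
t: 13.85
eef_pos: [0.4621, 0.3406, 0.1986]
ee_rot: [3.14, 0.001, 0.132]
force: [0.2, -0.3, -0.0]
width: 0.0623
gripper_force: 0.0
wrist wide_mid 0.84 [276.8 199.8] [0.4622 0.3438]
wrist slim_mid 0.57 [273.7  94.6] [0.5478 0.3577]
wrist plate_grip 0.63 [325.8 143.5] [0.5144 0.3082]
[0.46232387 0.3412695  0.19992828] [-3.14065299e+00 -1.01026560e-03  1.32146052e-01] 0.06228087272997743
```

```bash
python3 -m handwheel '[{"delta_pos":[0.02,0.05,-0.6],"dr":[0,0,0]},{"delta_pos":[0,0,-0.7],"dr":[0,0,0]},{"delta_pos":[0,0,-0.7],"dr":[0,0,0]},{"delta_pos":[0,0,-0.7],"dr":[0,0,0]},{"delta_pos":[0,0,-0.6],"dr":[0,0,0]},{"delta_pos":[0,0,-0.5],"dr":[0,0,0]},{"delta_pos":[0,0,-0.45],"dr":[0,0,0]},{"delta_pos":[0,0,0],"dr":[0,0,0]},{"delta_pos":[0,0,0],"dr":[0,0,0]}]'
python3 -m handwheel '[{"delta_pos":[0,0,0],"dr":[0,0,0]},{"delta_pos":[0,0,0],"dr":[0,0,0]},{"delta_pos":[0,0,0],"dr":[0,0,0]},{"delta_pos":[0,0,0],"dr":[0,0,0]},{"delta_pos":[0,0,0],"dr":[0,0,0]},{"delta_pos":[0,0,0],"dr":[0,0,0]},{"delta_pos":[0,0,0],"dr":[0,0,0]},{"delta_pos":[0,0,0],"dr":[0,0,0]}]' 0.4 20
```

```text
t: 14.95
eef_pos: [0.4627, 0.3433, 0.072]
ee_rot: [-3.142, -0.0, 0.133]
force: [0.6, 0.1, 0.3]
width: 0.0624
gripper_force: 0.0
t: 15.75
eef_pos: [0.4626, 0.3434, 0.0722]
ee_rot: [-3.141, -0.001, 0.133]
force: [-1.4, -1.5, 6.0]
width: 0.0434
gripper_force: 20.0
```

```bash
python3 -m handwheel '[{"delta_pos":[0,0,0.4],"dr":[0,0,0]},{"delta_pos":[0,0,0.8],"dr":[0,0,0]},{"delta_pos":[0,0,1],"dr":[0,0,0]},{"delta_pos":[0,0,1],"dr":[0,0,0]},{"delta_pos":[0,-0.5,1],"dr":[0,0,0]},{"delta_pos":[0,-0.8,0],"dr":[0,0,0]},{"delta_pos":[0,-1,0],"dr":[0,0,0]},{"delta_pos":[0,-1,0],"dr":[0,0,0]},{"delta_pos":[0,-1,0],"dr":[0,0,0]},{"delta_pos":[0,-1,0],"dr":[0,0,0]}]'
python3 -m handwheel '[{"delta_pos":[0,-1,0],"dr":[0,0,0]},{"delta_pos":[0,-1,0],"dr":[0,0,0]},{"delta_pos":[0,-1,0],"dr":[0,0,0]},{"delta_pos":[0,-1,0],"dr":[0,0,0]},{"delta_pos":[0,-1,0],"dr":[0,0,0]},{"delta_pos":[0,-1,0],"dr":[0,0,0]},{"delta_pos":[0,-1,0],"dr":[0,0,0]},{"delta_pos":[0,-1,0],"dr":[0,0,0]},{"delta_pos":[0,-1,0],"dr":[0,0,0]},{"delta_pos":[0,-1,0],"dr":[0,0,0]}]'
python3 -m handwheel '[{"delta_pos":[0,-1,0],"dr":[0,0,0]},{"delta_pos":[0,-1,0],"dr":[0,0,0]},{"delta_pos":[0,-1,0],"dr":[0,0,0]},{"delta_pos":[0,-0.8,0],"dr":[0,0,0]},{"delta_pos":[0,-0.4,0],"dr":[0,0,0]},{"delta_pos":[0,0,0],"dr":[0,0,0]},{"delta_pos":[0,0,0],"dr":[0,0,0]}]'
python3 - <<'E'
from h import *
snap("wrist","w7.png"); marks("wrist",["holder_wide","holder_slim","square_mid"])
s=get_state();print(s["eef_pos"],s["ee_rot"],s["width"])
E
```

```text
t: 16.75
eef_pos: [0.4617, 0.1826, 0.1973]
ee_rot: [-3.141, 0.001, 0.133]
force: [0.2, 1.6, -2.4]
width: 0.0436
gripper_force: 20.0
t: 17.75
eef_pos: [0.4615, -0.1171, 0.1974]
ee_rot: [-3.141, 0.0, 0.133]
force: [1.1, 0.0, -1.2]
width: 0.0435
gripper_force: 20.0
t: 18.45
eef_pos: [0.4619, -0.2415, 0.1973]
ee_rot: [-3.141, 0.0, 0.132]
force: [1.0, 1.2, -2.3]
width: 0.0437
gripper_force: 20.0
wrist holder_wide 0.72 [282.5 182. ] [ 0.4655 -0.2432]
wrist holder_slim 0.87 [400.2 147. ] [ 0.5178 -0.3574]
wrist square_mid 0.86 [297.9  34.9] [ 0.5925 -0.237 ]
[ 0.4625206  -0.24096775  0.19769993] [-3.14155412e+00 -2.85437744e-04  1.34235072e-01] 0.043722963641956214
```

View pics/w7.png

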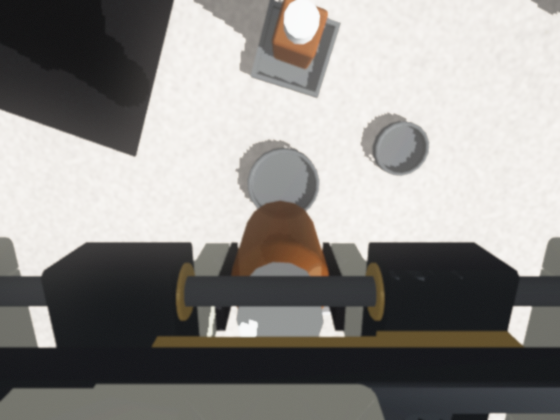

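The wide dish is centred at (283,182) and the bottle hangs upright in the jaws. I'll lower it into the dish.

```bash
python3 -m handwheel '[{"delta_pos":[0.12,-0.07,-0.4],"dr":[0,0,0]},{"delta_pos":[0,0,-0.6],"dr":[0,0,0]},{"delta_pos":[0,0,-0.8],"dr":[0,0,0]},{"delta_pos":[0,0,-0.8],"dr":[0,0,0]},{"delta_pos":[0,0,-0.7],"dr":[0,0,0]},{"delta_pos":[0,0,-0.6],"dr":[0,0,0]},{"delta_pos":[0,0,-0.4],"dr":[0,0,0]},{"delta_pos":[0,0,-0.2],"dr":[0,0,0]},{"delta_pos":[0,0,-0.1],"dr":[0,0,0]},{"delta_pos":[0,0,0],"dr":[0,0,0]}]'
python3 -m handwheel '[{"delta_pos":[0,0,-0.06],"dr":[0,0,0]},{"delta_pos":[0,0,-0.05],"dr":[0,0,0]},{"delta_pos":[0,0,0],"dr":[0,0,0]},{"delta_pos":[0,0,0],"dr":[0,0,0]}]'
```

```text
t: 19.65
eef_pos: [0.4663, -0.2439, 0.0596]
ee_rot: [3.141, -0.0, 0.133]
force: [0.1, 0.1, -1.5]
width: 0.0436
gripper_force: 20.0
t: 20.05
eef_pos: [0.4662, -0.2439, 0.0565]
ee_rot: [3.141, -0.001, 0.133]
force: [-0.4, -0.3, -1.4]
width: 0.0438
gripper_force: 20.0
```

```bash
python3 -m handwheel '[{"delta_pos":[0,0,-0.03],"dr":[0,0,0]},{"delta_pos":[0,0,0],"dr":[0,0,0]}]'
python3 -m handwheel '[{"delta_pos":[0,0,0],"dr":[0,0,0]},{"delta_pos":[0,0,0],"dr":[0,0,0]},{"delta_pos":[0,0,0],"dr":[0,0,0]},{"delta_pos":[0,0,0],"dr":[0,0,0]},{"delta_pos":[0,0,0],"dr":[0,0,0]}]' -0.42
python3 -m handwheel '[{"delta_pos":[0,0,0.4],"dr":[0,0,0]},{"delta_pos":[0,0,0.8],"dr":[0,0,0]},{"delta_pos":[0,0,1],"dr":[0,0,0]},{"delta_pos":[0,0,1],"dr":[0,0,0]},{"delta_pos":[0,0.5,1],"dr":[0,0,0]},{"delta_pos":[0,1,0.4],"dr":[0,0,0]},{"delta_pos":[0,1,0],"dr":[0,0,0]},{"delta_pos":[0,1,0],"dr":[0,0,0]},{"delta_pos":[0,1,0],"dr":[0,0,0]},{"delta_pos":[0,1,0],"dr":[0,0,0]}]'
python3 -m handwheel '[{"delta_pos":[0.3,1,0],"dr":[0,0,0]},{"delta_pos":[0.3,1,0],"dr":[0,0,0]},{"delta_pos":[0.3,1,0],"dr":[0,0,0]},{"delta_pos":[0.3,1,0],"dr":[0,0,0]},{"delta_pos":[0.3,1,0],"dr":[0,0,0]},{"delta_pos":[0.3,1,0],"dr":[0,0,0]},{"delta_pos":[0.3,1,0],"dr":[0,0,0]},{"delta_pos":[0.3,1,0],"dr":[0,0,0]},{"delta_pos":[0.3,1,0],"dr":[0,0,0]},{"delta_pos":[0,1,0],"dr":[0,0,0]}]' -0.15
python3 -m handwheel '[{"delta_pos":[0,1,0],"dr":[0,0,0]},{"delta_pos":[0,1,0],"dr":[0,0,0]},{"delta_pos":[0,1,0],"dr":[0,0,0]},{"delta_pos":[0,1,0],"dr":[0,0,0]},{"delta_pos":[0,1,0],"dr":[0,0,0]},{"delta_pos":[0,0.5,0],"dr":[0,0,0]},{"delta_pos":[0,0,0],"dr":[0,0,0]},{"delta_pos":[0,0,0],"dr":[0,0,0]}]'
python3 - <<'E'
from h import *
snap("wrist","w8.png"); marks("wrist",["slim_mid","plate_grip"]); snap("top"); marks("top",["wide_mid","square_mid","spare_mid"])
s=get_state();print(s["eef_pos"],s["ee_rot"],s["width"])
E
```

```text
t: 20.25
eef_pos: [0.4662, -0.2439, 0.0562]
ee_rot: [3.141, -0.001, 0.133]
force: [-1.4, 1.7, 7.2]
width: 0.0434
gripper_force: 20.0
t: 20.75
eef_pos: [0.4661, -0.2438, 0.0553]
ee_rot: [3.142, 0.0, 0.133]
force: [-0.2, -0.7, 1.0]
width: 0.0621
gripper_force: 0.0
t: 21.75
eef_pos: [0.4659, -0.0777, 0.1945]
ee_rot: [-3.142, -0.001, 0.133]
force: [0.4, 1.1, -0.2]
width: 0.0621
gripper_force: 0.0
t: 22.75
eef_pos: [0.5477, 0.2225, 0.1942]
ee_rot: [-3.142, -0.001, 0.133]
force: [-0.2, 0.0, -1.0]
width: 0.0503
gripper_force: 0.0
t: 23.55
eef_pos: [0.5468, 0.3858, 0.1936]
ee_rot: [3.141, 0.0, 0.133]
force: [0.7, -0.2, -0.3]
width: 0.0503
gripper_force: 0.0
wrist slim_mid 0.75 [315.1 203.9] [0.5491 0.3552]
wrist plate_grip 0.64 [362.1 243.8] [0.5136 0.3039]
top wide_mid 0.78 [368.  229.3] [ 0.4713 -0.2473]
top spare_mid 0.68 [369.4 231.8] [ 0.4667 -0.2547]
top spare_mid 0.47 [393.8 150.6] [ 0.6757 -0.3657]
top spare_mid 0.45 [348.1 188.4] [ 0.5902 -0.2221]
[0.54721237 0.38554061 0.19364692] [-3.14143307e+00 -1.95437210e-04  1.32385537e-01] 0.0506075258728529
```

View pics/w8.png

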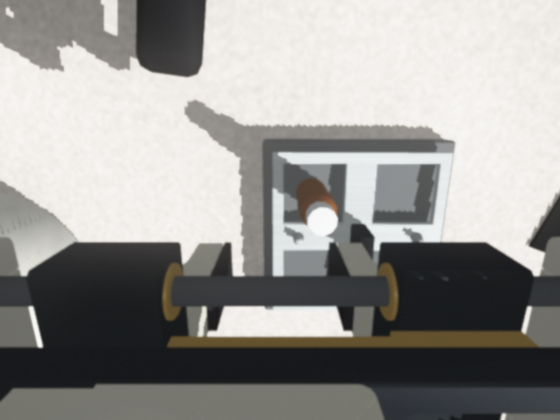

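The slim bottle's cap is at (321,220); I'm 29 mm too far in +y, so I'll correct that and descend.

```bash
python3 -m handwheel '[{"delta_pos":[0.05,-0.5,0],"dr":[0,0,0]},{"delta_pos":[0,-0.48,-0.2],"dr":[0,0,0]},{"delta_pos":[0,0,-0.5],"dr":[0,0,0]},{"delta_pos":[0,0,-0.7],"dr":[0,0,0]},{"delta_pos":[0,0,-0.7],"dr":[0,0,0]},{"delta_pos":[0,0,-0.7],"dr":[0,0,0]},{"delta_pos":[0,0,-0.6],"dr":[0,0,0]},{"delta_pos":[0,0,-0.4],"dr":[0,0,0]},{"delta_pos":[0,0,-0.25],"dr":[0,0,0]},{"delta_pos":[0,0,0],"dr":[0,0,0]}]'
python3 -m handwheel '[{"delta_pos":[0,0,0],"dr":[0,0,0]},{"delta_pos":[0,0,0],"dr":[0,0,0]},{"delta_pos":[0,0,0],"dr":[0,0,0]},{"delta_pos":[0,0,0],"dr":[0,0,0]},{"delta_pos":[0,0,0],"dr":[0,0,0]},{"delta_pos":[0,0,0],"dr":[0,0,0]},{"delta_pos":[0,0,0],"dr":[0,0,0]},{"delta_pos":[0,0,0],"dr":[0,0,0]}]' 0.6 20
```

```text
t: 24.9
eef_pos: [0.5483, 0.356, 0.071]
ee_rot: [3.141, 0.001, 0.133]
force: [-0.2, 0.3, 0.7]
width: 0.0501
gripper_force: 0.0
t: 25.7
eef_pos: [0.5489, 0.3571, 0.0726]
ee_rot: [-3.141, -0.001, 0.133]
force: [-0.7, -0.1, 5.5]
width: 0.0296
gripper_force: 20.0
```

```bash
python3 -m handwheel '[{"delta_pos":[0,0,0.4],"dr":[0,0,0]},{"delta_pos":[0,0,0.8],"dr":[0,0,0]},{"delta_pos":[0,0,1],"dr":[0,0,0]},{"delta_pos":[0,0,1],"dr":[0,0,0]},{"delta_pos":[0,-0.5,1],"dr":[0,0,0]},{"delta_pos":[-0.1,-0.8,0],"dr":[0,0,0]},{"delta_pos":[-0.1,-1,0],"dr":[0,0,0]},{"delta_pos":[-0.1,-1,0],"dr":[0,0,0]},{"delta_pos":[-0.1,-1,0],"dr":[0,0,0]},{"delta_pos":[-0.1,-1,0],"dr":[0,0,0]}]'
python3 -m handwheel '[{"delta_pos":[-0.1,-1,0],"dr":[0,0,0]},{"delta_pos":[-0.1,-1,0],"dr":[0,0,0]},{"delta_pos":[-0.1,-1,0],"dr":[0,0,0]},{"delta_pos":[-0.1,-1,0],"dr":[0,0,0]},{"delta_pos":[-0.1,-1,0],"dr":[0,0,0]},{"delta_pos":[0,-1,0],"dr":[0,0,0]},{"delta_pos":[0,-1,0],"dr":[0,0,0]},{"delta_pos":[0,-1,0],"dr":[0,0,0]},{"delta_pos":[0,-1,0],"dr":[0,0,0]},{"delta_pos":[0,-1,0],"dr":[0,0,0]}]'
python3 -m handwheel '[{"delta_pos":[0,-1,0],"dr":[0,0,0]},{"delta_pos":[0,-1,0],"dr":[0,0,0]},{"delta_pos":[0,-1,0],"dr":[0,0,0]},{"delta_pos":[0,-1,0],"dr":[0,0,0]},{"delta_pos":[0,-1,0],"dr":[0,0,0]},{"delta_pos":[0,-1,0],"dr":[0,0,0]},{"delta_pos":[0,-1,0],"dr":[0,0,0]},{"delta_pos":[0,-0.8,0],"dr":[0,0,0]},{"delta_pos":[0,0,0],"dr":[0,0,0]},{"delta_pos":[0,0,0],"dr":[0,0,0]}]'
python3 - <<'E'
from h import *
s=get_state();print(s["eef_pos"],s["ee_rot"],s["width"])
snap("wrist","w9.png"); marks("wrist",["holder_slim","square_mid","wide_mid","slim_mid"])
E
```

```text
t: 26.7
eef_pos: [0.5329, 0.1965, 0.1982]
ee_rot: [-3.142, 0.0, 0.133]
force: [-0.3, -0.3, -0.9]
width: 0.0298
gripper_force: 19.9
t: 27.7
eef_pos: [0.518, -0.1034, 0.1983]
ee_rot: [-3.141, 0.0, 0.133]
force: [0.1, 0.1, -2.1]
width: 0.0295
gripper_force: 19.9
t: 28.7
eef_pos: [0.518, -0.3365, 0.1977]
ee_rot: [-3.141, 0.001, 0.132]
force: [0.1, -0.0, -1.1]
width: 0.0295
gripper_force: 19.9
[ 0.51800513 -0.33648186  0.19767791] [-3.14097340e+00  6.34054464e-04  1.31628959e-01] 0.0295069536896186
wrist holder_slim 0.67 [299.6 188.9] [ 0.5164 -0.3568]
wrist wide_mid 0.71 [176.  237.9] [ 0.4718 -0.2479]
wrist wide_mid 0.24 [277.6 268.3] [ 0.4543 -0.3418]
wrist slim_mid 0.81 [279.9 269.4] [ 0.4536 -0.3441]
```

View pics/w9.png

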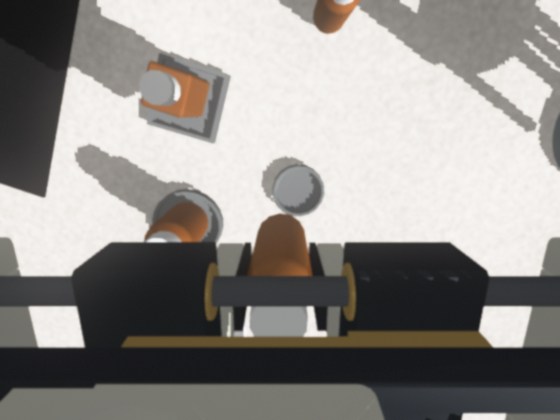

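The slim dish is at (298,189), and the square and wide bottles stand in their holders. I'll lower the slim bottle.

```bash
python3 -m handwheel '[{"delta_pos":[-0.03,-0.35,-0.2],"dr":[0,0,0]},{"delta_pos":[0,-0.33,-0.6],"dr":[0,0,0]},{"delta_pos":[0,0,-0.8],"dr":[0,0,0]},{"delta_pos":[0,0,-0.8],"dr":[0,0,0]},{"delta_pos":[0,0,-0.8],"dr":[0,0,0]},{"delta_pos":[0,0,-0.7],"dr":[0,0,0]},{"delta_pos":[0,0,-0.4],"dr":[0,0,0]},{"delta_pos":[0,0,-0.2],"dr":[0,0,0]},{"delta_pos":[0,0,-0.1],"dr":[0,0,0]},{"delta_pos":[0,0,0],"dr":[0,0,0]}]'
python3 -m handwheel '[{"delta_pos":[0,0,-0.05],"dr":[0,0,0]},{"delta_pos":[0,0,-0.05],"dr":[0,0,0]},{"delta_pos":[0,0,0],"dr":[0,0,0]},{"delta_pos":[0,0,0],"dr":[0,0,0]}]'
```

```text
t: 29.95
eef_pos: [0.518, -0.3568, 0.0602]
ee_rot: [3.141, -0.0, 0.133]
force: [-1.1, -0.5, -0.7]
width: 0.0293
gripper_force: 19.9
t: 30.35
eef_pos: [0.5177, -0.3567, 0.0571]
ee_rot: [3.141, -0.0, 0.133]
force: [-0.4, -0.1, -1.8]
width: 0.0295
gripper_force: 19.9
```

```bash
python3 -m handwheel '[{"delta_pos":[0,0,-0.04],"dr":[0,0,0]},{"delta_pos":[0,0,0],"dr":[0,0,0]}]'
python3 -m handwheel '[{"delta_pos":[0,0,0],"dr":[0,0,0]},{"delta_pos":[0,0,0],"dr":[0,0,0]},{"delta_pos":[0,0,0],"dr":[0,0,0]},{"delta_pos":[0,0,0],"dr":[0,0,0]},{"delta_pos":[0,0,0],"dr":[0,0,0]}]' -0.15
python3 -m handwheel '[{"delta_pos":[0,0,0.4],"dr":[0,0,0]},{"delta_pos":[0,0,0.8],"dr":[0,0,0]},{"delta_pos":[0,0,1],"dr":[0,0,0]},{"delta_pos":[0,0,1],"dr":[0,0,0]},{"delta_pos":[0,0.3,1],"dr":[0,0,0]},{"delta_pos":[0,0.8,0.3],"dr":[0,0,0]},{"delta_pos":[0,1,0],"dr":[0,0,0]},{"delta_pos":[0,1,0],"dr":[0,0,0]},{"delta_pos":[0,1,0],"dr":[0,0,0]},{"delta_pos":[0,1,0],"dr":[0,0,0]}]'
python3 -m handwheel '[{"delta_pos":[0,1,0],"dr":[0,0,0]},{"delta_pos":[0,1,0],"dr":[0,0,0]},{"delta_pos":[0,1,0],"dr":[0,0,0]},{"delta_pos":[0,1,0],"dr":[0,0,0]},{"delta_pos":[0,1,0],"dr":[0,0,0]},{"delta_pos":[0,1,0],"dr":[0,0,0]},{"delta_pos":[0,1,0],"dr":[0,0,0]},{"delta_pos":[0,1,0],"dr":[0,0,0]},{"delta_pos":[0,1,0],"dr":[0,0,0]},{"delta_pos":[0,1,0],"dr":[0,0,0]}]' 0.1
python3 -m handwheel '[{"delta_pos":[0,1,0],"dr":[0,0,0]},{"delta_pos":[0,1,0],"dr":[0,0,0]},{"delta_pos":[0,1,0],"dr":[0,0,0]},{"delta_pos":[0,1,0],"dr":[0,0,0]},{"delta_pos":[0,1,0],"dr":[0,0,0]},{"delta_pos":[0,1,0],"dr":[0,0,0]},{"delta_pos":[-0.1,0.9,0],"dr":[0,0,0]},{"delta_pos":[0,0,0],"dr":[0,0,0]},{"delta_pos":[0,0,0],"dr":[0,0,0]}]'
python3 - <<'E'
from h import *
s=get_state();print(s["eef_pos"],s["ee_rot"],s["width"])
im=snap("wrist"); marks("wrist",["plate_grip"])
cv2.imwrite('pics/w10.png',cv2.resize(im[60:260,140:420,::-1],(784,560),interpolation=cv2.INTER_CUBIC))
snap("scene","s2.png"); marks("scene",["slim_mid","wide_mid","square_mid","spare_mid"])
E
```

```text
t: 30.55
eef_pos: [0.518, -0.3569, 0.0565]
ee_rot: [3.141, -0.001, 0.134]
force: [-1.2, 0.7, 4.6]
width: 0.0296
gripper_force: 20.0
t: 31.05
eef_pos: [0.5176, -0.3566, 0.0555]
ee_rot: [-3.142, 0.0, 0.133]
force: [0.0, -0.4, -0.1]
width: 0.0504
gripper_force: 0.0
t: 32.05
eef_pos: [0.5176, -0.2026, 0.1918]
ee_rot: [3.141, -0.001, 0.133]
force: [0.2, -0.5, 0.7]
width: 0.0504
gripper_force: 0.0
t: 33.05
eef_pos: [0.5176, 0.0977, 0.1918]
ee_rot: [-3.141, -0.001, 0.133]
force: [0.9, -0.7, 0.6]
width: 0.0394
gripper_force: 0.0
t: 33.95
eef_pos: [0.5144, 0.3037, 0.1911]
ee_rot: [-3.142, -0.0, 0.134]
force: [0.5, 0.1, 0.9]
width: 0.0396
gripper_force: 0.0
[0.51437619 0.30371866 0.19114636] [-3.14155345e+00 -1.08921172e-04  1.34331566e-01] 0.039604582744138056
wrist plate_grip 0.57 [277.6 195.5] [0.5171 0.3052]
scene slim_mid 0.84 [171.2 166.9] [ 0.5361 -0.3442]
scene wide_mid 0.92 [215.1 166.7] [ 0.4888 -0.2379]
scene square_mid 0.58 [193.4 198.5] [ 0.6092 -0.2331]
scene spare_mid 0.59 [139.9 207.4] [ 0.6746 -0.3524]
scene spare_mid 0.45 [198.9 209.4] [ 0.621  -0.2137]
```

View pics/w10.png

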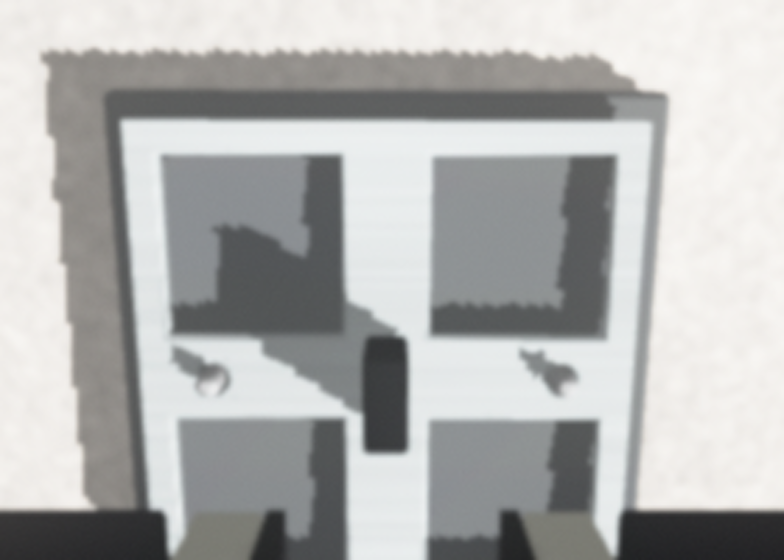

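View pics/s2.png

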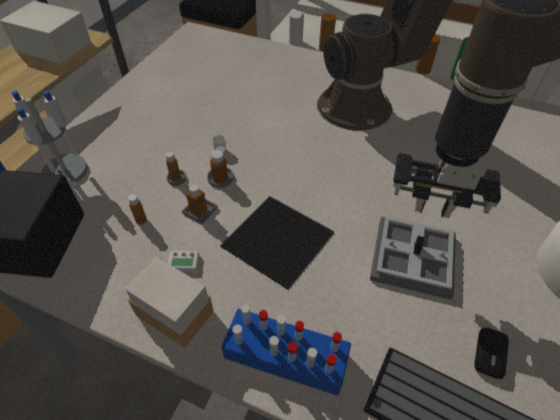

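The plate edges are parallel to the jaws and the handle is centred at crop (386,395). The scene view shows all three bottles upright in their holders and the spare untouched.

```bash
python3 - <<'E'
from h import *
P=lambda u,v,z:ray("wrist",(140+u/2.8-.3,60+v/2.8-.3),z)[:2]
a=[P(*p,.034) for p in((343,333),(430,336),(347,418),(430,420))];print(np.mean(a,0),a)
b=[P(*p,.034) for p in((122,120),(655,122))];print(b,np.degrees(np.arctan2(*(b[0]-b[1])*[-1,1])))
print("handle top corners mean",np.mean([P(*p,.07) for p in((363,362),(407,362),(362,452),(407,452))],0))
E
```

```text
[0.51399053 0.30443104] [array([0.52695278, 0.32093858]), array([0.52974139, 0.29237734]), array([0.49813105, 0.31617048]), array([0.50113692, 0.28823778])]
[array([0.5844008 , 0.39657505]), array([0.60559613, 0.23296419])] 7.381396280745042
handle top corners mean [0.51354876 0.30503341]
```

```bash
python3 -m handwheel '[{"delta_pos":[-0.02,0.04,-0.4],"dr":[0,0,-0.2]},{"delta_pos":[0,0,-0.8],"dr":[0,0,0]},{"delta_pos":[0,0,-0.8],"dr":[0,0,0]},{"delta_pos":[0,0,-0.8],"dr":[0,0,0]},{"delta_pos":[0,0,-0.7],"dr":[0,0,0]},{"delta_pos":[0,0,-0.5],"dr":[0,0,0]},{"delta_pos":[0,0,-0.3],"dr":[0,0,0]},{"delta_pos":[0,0,-0.13],"dr":[0,0,0]},{"delta_pos":[0,0,0],"dr":[0,0,0]},{"delta_pos":[0,0,0],"dr":[0,0,0]}]'
python3 -m handwheel '[{"delta_pos":[0,0,0],"dr":[0,0,0]},{"delta_pos":[0,0,0],"dr":[0,0,0]},{"delta_pos":[0,0,0],"dr":[0,0,0]},{"delta_pos":[0,0,0],"dr":[0,0,0]},{"delta_pos":[0,0,0],"dr":[0,0,0]},{"delta_pos":[0,0,0],"dr":[0,0,0]},{"delta_pos":[0,0,0],"dr":[0,0,0]},{"delta_pos":[0,0,0],"dr":[0,0,0]}]' 0.9 45
```

```text
t: 35.3
eef_pos: [0.5144, 0.3049, 0.0584]
ee_rot: [-3.141, -0.001, 0.13]
force: [-0.6, 0.1, 0.2]
width: 0.0396
gripper_force: 0.0
t: 36.1
eef_pos: [0.5142, 0.3048, 0.0581]
ee_rot: [-3.141, -0.001, 0.13]
force: [-0.8, -0.1, 5.4]
width: 0.0138
gripper_force: 45.0
```

```bash
python3 -m handwheel '[{"delta_pos":[0,0,0.1],"dr":[0,0,0]},{"delta_pos":[0,0,0.15],"dr":[0,0,0]},{"delta_pos":[0,0,0.15],"dr":[0,0,0]},{"delta_pos":[0,0,0.15],"dr":[0,0,0]},{"delta_pos":[0,0,0.15],"dr":[0,0,0]},{"delta_pos":[0,0,0.15],"dr":[0,0,0]},{"delta_pos":[0,0,0.2],"dr":[0,0,0]},{"delta_pos":[0,0,0.3],"dr":[0,0,0]},{"delta_pos":[0,0,0.4],"dr":[0,0,0]},{"delta_pos":[0,0,0.4],"dr":[0,0,0]}]'
python3 -m handwheel '[{"delta_pos":[0,0,0.5],"dr":[0,0,0]},{"delta_pos":[0,0,0.5],"dr":[0,0,0]},{"delta_pos":[0,0,0.3],"dr":[0,0,0]},{"delta_pos":[0,0,0],"dr":[0,0,0]},{"delta_pos":[0,0,0],"dr":[0,0,0]}]'
python3 - <<'E'
from h import *
s=get_state();print(s["eef_pos"],s["ee_rot"],s["width"],s["moment"])
im=snap("wrist"); cv2.imwrite('pics/w11.png',im[:,:,::-1])
E
```

```text
t: 37.1
eef_pos: [0.5141, 0.3046, 0.1235]
ee_rot: [-3.141, -0.0, 0.13]
force: [-0.1, 0.4, -3.2]
width: 0.0138
gripper_force: 45.0
t: 37.6
eef_pos: [0.5138, 0.3045, 0.1612]
ee_rot: [-3.141, 0.0, 0.129]
force: [-0.1, -0.0, -2.7]
width: 0.0138
gripper_force: 45.0
[0.51382626 0.30451264 0.16123447] [-3.14128248e+00  6.67135472e-05  1.29465220e-01] 0.013810982881452499 [-0.04965158 -0.01266086 -0.02030907]
```

View pics/w11.png

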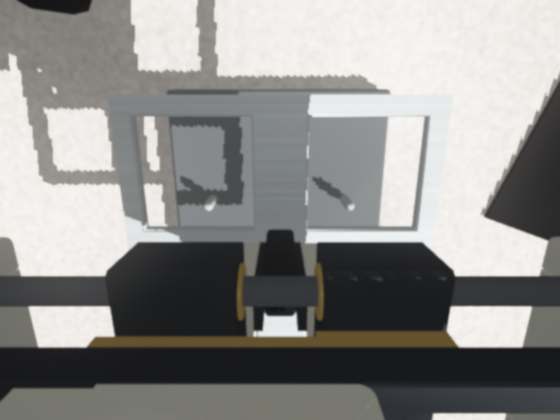

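The plate is off the pins, level and square to the jaws, with its front edge running from (110,97) to (450,97). I'll work out its offset in the hand and the shift to the mat.

```bash
python3 - <<'E'
from h import *
s=get_state(); z=s["eef_pos"][2]-.024; yaw=s["ee_rot"][2]
a,b=[ray("wrist",p,z)[:2] for p in((110,96.5),(450,97))]
d=a-b; th=np.arctan2(-d[0],d[1]); print(np.linalg.norm(d),"plate yaw",np.degrees(th),"tool",np.degrees(yaw))
R=lambda t:np.array([[np.cos(t),-np.sin(t)],[np.sin(t),np.cos(t)]])
c=(a+b)/2-R(th)@[.082,0]; off=R(yaw).T@(c-s["eef_pos"][:2]); print("centre",c,"offset in tool",off)
T=np.array([.5937,-.0145]); ny=yaw+np.radians(-12.3)-th
for o in (off,off*0): tcp=T-R(ny)@o; print(tcp,(tcp-s["eef_pos"][:2])/.03,np.degrees(ny-yaw))
E
```

```text
0.16188770820655665 plate yaw 7.343740184526639 tool 7.413327081492805
centre [0.51178033 0.30425097] offset in tool [-0.00183309  0.00022403]
[ 0.59544403 -0.01510728] [  2.72723411 -10.64575334] -19.64374018452664
[ 0.5937 -0.0145] [  2.66909978 -10.62551078] -19.64374018452664
```

```bash
python3 -m handwheel '[{"delta_pos":[0.1,-0.4,0],"dr":[0,0,0]},{"delta_pos":[0.2,-0.8,0],"dr":[0,0,-1.5]},{"delta_pos":[0.2,-0.8,0],"dr":[0,0,-1.5]},{"delta_pos":[0.2,-0.8,0],"dr":[0,0,-1.5]},{"delta_pos":[0.2,-0.8,0],"dr":[0,0,-1.5]},{"delta_pos":[0.2,-0.8,0],"dr":[0,0,-1.5]},{"delta_pos":[0.2,-0.8,0],"dr":[0,0,-1.5]},{"delta_pos":[0.2,-0.8,0],"dr":[0,0,-1.5]},{"delta_pos":[0.2,-0.8,0],"dr":[0,0,-1.5]},{"delta_pos":[0.2,-0.8,0],"dr":[0,0,-1.5]}]'
python3 -m handwheel '[{"delta_pos":[0.2,-0.8,0],"dr":[0,0,-1.5]},{"delta_pos":[0.2,-0.8,0],"dr":[0,0,-1.5]},{"delta_pos":[0.2,-0.8,0],"dr":[0,0,-1.5]},{"delta_pos":[0.2,-0.63,0],"dr":[0,0,-1.7]},{"delta_pos":[0,0,0],"dr":[0,0,0]},{"delta_pos":[0,0,0],"dr":[0,0,0]},{"delta_pos":[0,0,0],"dr":[0,0,0]}]'
```

```text
t: 38.65
eef_pos: [0.5707, 0.0748, 0.1605]
ee_rot: [3.141, 0.001, -0.107]
force: [0.3, -0.0, -2.3]
width: 0.0137
gripper_force: 45.0
t: 39.35
eef_pos: [0.5946, -0.0142, 0.1609]
ee_rot: [3.141, 0.001, -0.214]
force: [0.2, 0.3, -3.7]
width: 0.0137
gripper_force: 45.0
```

```bash
python3 -m handwheel '[{"delta_pos":[0,-0.02,-0.4],"dr":[0,0,0]},{"delta_pos":[0,0,-0.7],"dr":[0,0,0]},{"delta_pos":[0,0,-0.8],"dr":[0,0,0]},{"delta_pos":[0,0,-0.7],"dr":[0,0,0]},{"delta_pos":[0,0,-0.5],"dr":[0,0,0]},{"delta_pos":[0,0,-0.4],"dr":[0,0,0]},{"delta_pos":[0,0,-0.2],"dr":[0,0,0]},{"delta_pos":[0,0,0],"dr":[0,0,0]},{"delta_pos":[0,0,0],"dr":[0,0,0]}]'
python3 - <<'E'
from h import *
snap("wrist","w12.png"); snap("top","t12.png"); print(get_state()["eef_pos"])
E
```

```text
t: 40.25
eef_pos: [0.5954, -0.0147, 0.0507]
ee_rot: [-3.141, -0.001, -0.214]
force: [-0.4, -0.6, -2.5]
width: 0.0138
gripper_force: 45.0
[ 0.59564418 -0.0147709   0.05111437]
```

View pics/w12.png

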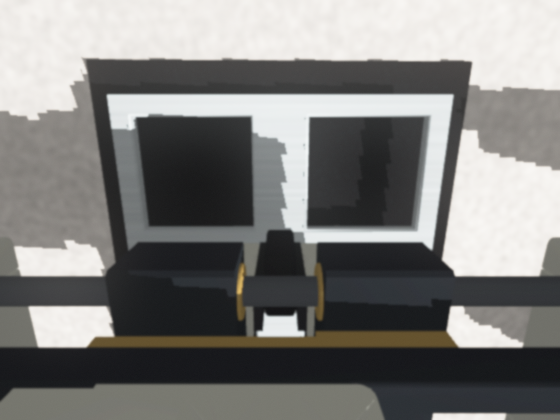

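The plate hovers over the mat with its edges nearly parallel: mat corners at (86,60) and (470,63), plate corners at (108,95) and (452,95). I'll check the centring numerically.

```bash
python3 - <<'E'
from h import *
im=cv2.imread('pics/w12.png').max(2).astype(int)
for c in (150,200,360,410): print(c,[r for r in range(40,120) if (im[r,c]<110)!=(im[r-1,c]<110)])
for r in (110,): print(r,[c for c in range(60,500) if (im[r,c]<110)!=(im[r,c-1]<110)])
s=get_state(); z=s["eef_pos"][2]-.024
def ctr(a,b,z,h):
    a,b=[ray("wrist",p,z)[:2] for p in(a,b)]; d=(a-b); n=np.linalg.norm(d); u=d/n
    return n,(a+b)/2-h*np.array([u[1],-u[0]]),np.degrees(np.arctan2(-d[0],d[1]))
print("mat",ctr((86,60),(470,63),.004,.102)); print("plate",ctr((108,95),(452,95),z,.082))
E
```

```text
150 [60, 94, 116]
200 [61, 94, 117]
360 [62, 94, 118]
410 [62, 94, 117]
110 [93, 108, 452, 465]
mat (np.float64(0.20313017127653465), array([ 0.59298009, -0.01274925]), np.float64(-12.66956059950989))
plate (np.float64(0.1637335957229733), array([ 0.59459251, -0.01481721]), np.float64(-12.254792481034224))
```

```bash
python3 -m handwheel '[{"delta_pos":[-0.04,0.04,-0.1],"dr":[0,0,-0.3]},{"delta_pos":[0,0,-0.12],"dr":[0,0,0]},{"delta_pos":[0,0,-0.12],"dr":[0,0,0]},{"delta_pos":[0,0,-0.1],"dr":[0,0,0]},{"delta_pos":[0,0,-0.06],"dr":[0,0,0]},{"delta_pos":[0,0,-0.04],"dr":[0,0,0]},{"delta_pos":[0,0,0],"dr":[0,0,0]},{"delta_pos":[0,0,0],"dr":[0,0,0]}]'
```

```text
t: 41.15
eef_pos: [0.5939, -0.0137, 0.0341]
ee_rot: [-3.142, -0.0, -0.219]
force: [0.1, -0.7, -1.6]
width: 0.0134
gripper_force: 45.0
```

```bash
python3 -m handwheel '[{"delta_pos":[0,0,-0.02],"dr":[0,0,0]},{"delta_pos":[0,0,-0.01],"dr":[0,0,0]},{"delta_pos":[0,0,0],"dr":[0,0,0]}]'
python3 -m handwheel '[{"delta_pos":[0,0,0],"dr":[0,0,0]},{"delta_pos":[0,0,0],"dr":[0,0,0]},{"delta_pos":[0,0,0],"dr":[0,0,0]},{"delta_pos":[0,0,0],"dr":[0,0,0]},{"delta_pos":[0,0,0],"dr":[0,0,0]},{"delta_pos":[0,0,0],"dr":[0,0,0]}]' 0.1
python3 -m handwheel '[{"delta_pos":[0,0,0.3],"dr":[0,0,0]},{"delta_pos":[0,0,0.6],"dr":[0,0,0]},{"delta_pos":[0,0,1],"dr":[0,0,0]},{"delta_pos":[0,0,1],"dr":[0,0,0]},{"delta_pos":[-0.5,0,1],"dr":[0,0,0]},{"delta_pos":[-0.7,0,1],"dr":[0,0,0]},{"delta_pos":[-0.7,0,1],"dr":[0,0,0]},{"delta_pos":[-0.5,0,0],"dr":[0,0,0]},{"delta_pos":[0,0,0],"dr":[0,0,0]},{"delta_pos":[0,0,0],"dr":[0,0,0]}]'
python3 - <<'E'
from h import *
snap("wrist","w13.png"); snap("scene"); marks("scene",["slim_mid","wide_mid","square_mid","spare_mid"])
E
```

```text
t: 41.45
eef_pos: [0.594, -0.0137, 0.0341]
ee_rot: [-3.142, -0.001, -0.219]
force: [-4.5, 0.7, 8.0]
width: 0.0138
gripper_force: 45.0
t: 42.05
eef_pos: [0.5938, -0.0137, 0.0331]
ee_rot: [3.142, 0.0, -0.219]
force: [0.7, -0.9, 0.1]
width: 0.0395
gripper_force: 0.0
t: 43.05
eef_pos: [0.5219, -0.0137, 0.2108]
ee_rot: [-3.141, -0.001, -0.219]
force: [-0.1, -0.2, 0.6]
width: 0.0398
gripper_force: 0.0
scene slim_mid 0.6 [170.5 168.5] [ 0.5419 -0.3426]
scene wide_mid 0.62 [216.7 164.7] [ 0.4804 -0.2377]
scene square_mid 0.6 [196.2 198.4] [ 0.6062 -0.2269]
scene spare_mid 0.91 [142.5 210.7] [ 0.681  -0.3402]
scene spare_mid 0.21 [203.2 210.9] [ 0.621  -0.2015]
```

View pics/w13.png

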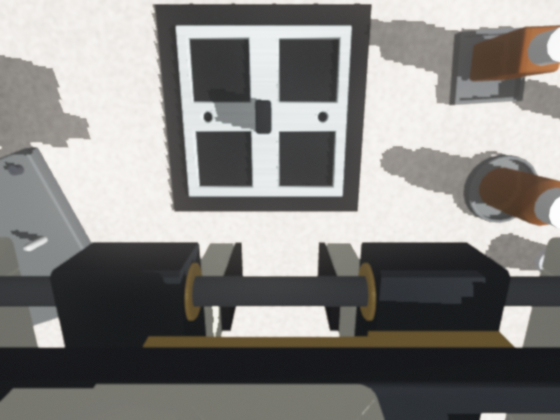

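The plate lies square on the mat, whose corners are (155,5), (371,5), (358,211) and (175,210). One last centring check before I hand in.

```bash
python3 - <<'E'
from h import *
im=cv2.imread('pics/w13.png').max(2).astype(int)
def f(c,z): 
    A=np.array([ray("wrist",p,z)[:2] for p in c]); return A.mean(0), cv2.minAreaRect((A*1000).astype(np.float32))
print(f([(155,5),(371,5),(358,211),(175,210)],.004)); print(f([(177,25),(352,25.5),(343,196),(190,196.5)],.010))
E
```

```text
(array([ 0.59277838, -0.01454819]), ((592.4578857421875, -14.505355834960938), (202.86624145507812, 201.1557159423828), 77.4422607421875))
(array([ 0.59227941, -0.01535102]), ((592.02685546875, -15.4791259765625), (163.8457794189453, 164.83982849121094), 77.29325866699219))
```

The plate is centred to about 1 mm and 0.2°, so I'll hand the job in.

```bash
python3 -c "
from station import job_done
print(job_done())"
```

```text
the job is handed in; nothing more can be done
None
```

The job is handed in at about 43 s: the three bottles are upright in their own holders, the nest plate lies on the mat centred to about 1 mm and square to about 0.2° by my measurement, and the spare bottle was left alone.

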